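# Lay up two flanged pipe pieces for tack welding

### The arm

A 6-joint arm with a two-finger parallel gripper is mounted at the origin on the work surface. World frame = base frame: x ahead of the robot, y to its left, z up, the work surface at z = 0. Lengths are in mm, angles in rad, forces in N, time in s.
With the tool pointing down it reaches from about 275 to 850 mm from the base axis. Payload 19 kg.
Tool frame: the origin (TCP) lies at the very end of the fingers, on their centre line; the grasp point (between the pads) lies 19 mm behind it; z points along the fingers, y is the direction in which the jaws open and shut (so a half turn about z gives the same grasp; the last joint's range is limited). The gripper opens to 85 mm and grips with 20 to 120 N. Pads are 22 mm wide; open, the fingers measure 114 mm over their backs; the gripper's body (76 mm by 85 mm) begins 54 mm behind the grasp point. The pads swing forward as they close: fully open they stand 13 mm farther back than shut.
Start: joints at [-1.355, 0.15, 1.437, -0, 1.554, -0.134], TCP at [197.03, -540.153, 195.467] pointing down, gripper open.
Joint ranges: [-2.8, 2.8], [-0.68, 2.1], [0.12, 2.68], [-1.39, 4.53], [0.16, 2.79], [-2.81, 2.81]. Speed limits (rad/s): [1.89, 1.89, 2.22, 3.01, 3.01, 3.01].

### API

Orientations are given as a rotation vector (axis times angle).
In Python, from rig import monitor, vision, workorder gives the robot as it stands.
- The arm moves only by the tool drive_tool, never from a script. Its argument "rows" is a list of rows, each a list of 6 numbers: the shift along the tool's x, y, z in cm, then the turn, a rotation vector about the tool's x, y, z in degrees. A call has exactly 8 rows; each row shifts and turns the commanded pose from where the row before left it, along the tool's axes as they then stand; what a row does not reach is not made up. A row lasts 1/12 s, in which the tool goes at most 41.7 mm and 7.16 degrees, less where a joint would pass 70% of its speed; a pose out of reach is approached as far as the arm can. A call with a gripper value outside its range is refused whole. "hand" is the closure, from -1 (fully open) to 1 (shut), set as the call begins (left out, the last holds). The fingers move at their own pace and stop on an object; "grip_force" is the grip in N (left out, the last holds). Time passes only in rows, so rows that do not move let the fingers close, or fill a call up. It gives the time, the measured TCP pose, the force and the opening at its end, in the units of the state.
- monitor.state(): the state, without advancing time (a new reading comes with each control period).
- vision.camera(name): name is "side" or "top"; returns the picture (384x512x3 uint8, red, green, blue); there is no depth.
- vision.get_calibration(name): a dict with "vertical_fov" (degrees; the focal length in pixels is half the picture's height over the tangent of half this angle, whatever the lens; pixels are square), "cx", "cy" (the principal point, pixels), "origin" and "attitude" of the camera in the world. Camera axes: x right, y down, z forward; pixel columns grow to the right and rows downward; lengths in mm; the calibration is good to about 2 mm. A picture is of the moment at which its call begins. get_calibration takes no time and is no camera call.
- workorder.sign_off(): hands the job in, once; it reports no verdict.
The state is a dict: "time_s": time; "joint_pos": joint angles; "qvel": joint speeds; "tau": joint torques, N m; "position": TCP position; "ee_rot": TCP orientation; "contact_force": force on the tool from outside, world axes, zero at the start; "torque": the same for the moment, N m; "width": finger opening in mm.
Only numpy, scipy, OpenCV 4.12 (cv2) and the standard library are available. Lean on these libraries where they do the work, as an engineer would, in place of code of your own. Each camera call takes 0.05 s, during which the arm holds its last target. There are 200 camera calls.

### The job

Lay up the two round flanges and the two straight round pipe pieces ready for tack welding: set the large flange flat and centred on the large copper plate and the small flange flat and centred on the small copper plate, hubs up, and stand the large pipe upright in the large flange's socket and the small pipe in the small one's, fully down. Leave the square tube, the square flange and the tapered reducer where they are.

Things in the scene. Friction and masses are not known exactly. Their poses are not given: they have to be found in the camera images.
- plate_large: The larger of two flat round copper backing plates fixed on the bench: 140 mm diameter, 12 mm thick. Origin: centre of its underside, z up; its top face is at z = 12 mm. Takes the large flange.
- plate_small: The smaller round copper backing plate, fixed: 100 mm diameter, 12 mm thick. Origin: centre of its underside; top face at z = 12 mm. Takes the small flange.
- flange_large: The larger round flange: a disc 110 mm across and 10 mm thick with a round hub standing on its middle, hub 68 mm outside, 58 mm inside, from z = 10 to z = 40 mm, hub wall 5 mm. The hub is an open-topped socket, 30 mm deep, with its floor at z = 10 mm (the dark disc there is only a mark). Easily gripped across the hub. About 0.75 kg (0.6 to 0.9). Origin: centre of its underside, z up. Bare steel, loose, starts upright on the bench (z = 0).
- flange_small: The smaller round flange: disc 90 mm across and 10 mm thick, hub 54 mm outside, 44 mm inside, from z = 10 to z = 40 mm; socket 30 mm deep with its floor at z = 10 mm. About 0.53 kg (0.42 to 0.64). Origin: centre of its underside, z up. Bare steel, loose, starts upright on the bench (z = 0).
- pipe_large: The larger round pipe piece: straight-sided, open at both ends, 48 mm outside diameter, wall 4 mm, 80 mm long, standing on end. About 0.35 kg. It enters the large flange's socket with 5 mm play all round. Origin: centre of its underside, z up. Bare steel, loose, starts upright on the bench (z = 0).
- pipe_small: The smaller round pipe piece: straight-sided, open at both ends, 34 mm outside diameter, wall 3.5 mm, 65 mm long, standing on end. About 0.18 kg. It enters the small flange's socket with 5 mm play all round. Origin: centre of its underside, z up. Bare steel, loose, starts upright on the bench (z = 0).
- square_tube: Bystander: piece of square tube, 40 x 40 mm, 65 mm tall, open at the ends. Not to be moved. Origin: centre of its underside, z up. Bare steel, loose, starts upright on the bench (z = 0).
- square_flange: Bystander: flange with a square base 90 x 90 mm, 10 mm thick, and a round hub 54 mm outside, 40 mm tall over all. Not to be moved. Origin: centre of its underside, z up. Bare steel, loose, starts upright on the bench (z = 0).
- reducer: Bystander: tapered pipe reducer, 60 mm across at the foot, 37 mm at the top, 58 mm tall. Not to be moved. Origin: centre of its underside, z up. Bare steel, loose, starts upright on the bench (z = 0).
There are look-alikes about, which are no part of the job. What is shaped like the flange_large but brown, purple or yellow is not meant.

How it is judged (in metres and radians):
At the end, for the whole second after the job is handed in: Each round flange flat on the copper plate of its size, centres within 12 mm; each pipe upright (0.1 rad) in the socket of the flange of its size, foot on the socket floor, axes within 9 mm; all at rest; square tube, square flange and reducer within 30 mm of their starting places (horizontal distance between flange_large and plate_large below 0.012 m and z of flange_large in the frame of plate_large between 0.009 and 0.016 m and angle between each of flange_large, pipe_large, flange_small, pipe_small's own z axis and vertical below 0.1 rad and horizontal distance between pipe_large and flange_large below 0.009 m and z of pipe_large in the frame of flange_large between 0.007 and 0.015 m and linear speed of each of flange_large, pipe_large, flange_small, pipe_small below 0.02 m/s and horizontal distance between flange_small and plate_small below 0.012 m and z of flange_small in the frame of plate_small between 0.009 and 0.016 m and horizontal distance between pipe_small and flange_small below 0.009 m and z of pipe_small in the frame of flange_small between 0.007 and 0.015 m and distance of each of square_tube, square_flange, reducer from where it was at the start of the episode below 0.03 m); the robot touches nothing.
It fails at once if the square tube is moved by more than 30 mm or tipped over (distance of square_tube from where it was at the start of the episode above 0.03 m or angle between square_tube's own z axis and vertical above 0.5 rad).
It fails at once if the square flange is moved by more than 30 mm or tipped over (distance of square_flange from where it was at the start of the episode above 0.03 m or angle between square_flange's own z axis and vertical above 0.5 rad).
It fails at once if the reducer is moved by more than 30 mm or tipped over (distance of reducer from where it was at the start of the episode above 0.03 m or angle between reducer's own z axis and vertical above 0.5 rad).
It also fails if it takes over 128 s, if anything falls off the work surface, if the arm or the gripper's body presses on something with over 40 N, if the wrist force passes 120 N, or if a joint passes its speed limit or range.

## Working session

There is one attempt and no reset: what is moved stays moved. The work goes in short steps, Python scripts to look and compute and a tool call to move; the robot and the scene stay as the last step left them, time stands still between calls to the robot, and variables do not carry over. Pictures are saved under pics/ and viewed, about 12 in all and at most 16, crops included, and the job is handed in when it is done.

Besides the shell and the picture viewer there is one more tool, called after "Emit:" as name(argument=value, ...) on one line, values as JSON. drive_tool: Moves the arm, as the interface text tells. Its arguments: {"type":"object","properties":{"rows":{"type":"array","items":{"type":"array","items":{"type":"number"}}},"hand":{"type":"number"},"grip_force":{"type":"number"}},"required":["rows"]}

```bash
ls; mkdir -p pics
python3 - <<'E'
from rig import monitor, vision
import cv2
print(monitor.state())
for n in("side","top"):
    print(n,vision.get_calibration(n)); cv2.imwrite(f"pics/{n}0.png",cv2.resize(vision.camera(n)[:,:,::-1],(800,600),interpolation=cv2.INTER_CUBIC));
E
```

```text
pics
{'time_s': 0.0, 'joint_pos': array([-1.35503506e+00,  1.50955783e-01,  1.43798396e+00, -1.33854267e-05,
        1.55379303e+00, -1.33992071e-01]), 'qvel': array([ 0.00142496, -0.00077324,  0.00148163,  0.0001911 ,  0.00013503,
        0.00022278]), 'tau': array([-4.90677812e-04, -7.13053751e+01, -5.70865989e+01, -1.87606952e-04,
        9.05956869e-03,  1.55237508e-06]), 'position': array([ 196.95577122, -539.92850597,  194.91612296]), 'ee_rot': array([-3.09255578e+00, -5.46397560e-01,  9.41703955e-05]), 'contact_force': array([ 0.37247726, -0.37160568, -0.14591993]), 'torque': array([ 0.01057434, -0.01467915,  0.03399758]), 'width': 85.32437459350162}
side {'vertical_fov': 42.63295717944431, 'cx': 244.92390569644806, 'cy': 192.18506438240024, 'origin': array([  12.86885027,  976.50587594, 1196.92472729]), 'attitude': array([-0.62799152,  2.73071264, -1.06509537])}
top {'vertical_fov': 46.686876459492304, 'cx': 259.07271027136295, 'cy': 186.20258319049412, 'origin': array([ 330.88532713,   -3.41437182, 1525.1808808 ]), 'attitude': array([-2.17814009,  2.19970735, -0.07854667])}
```

View pics/top0.png

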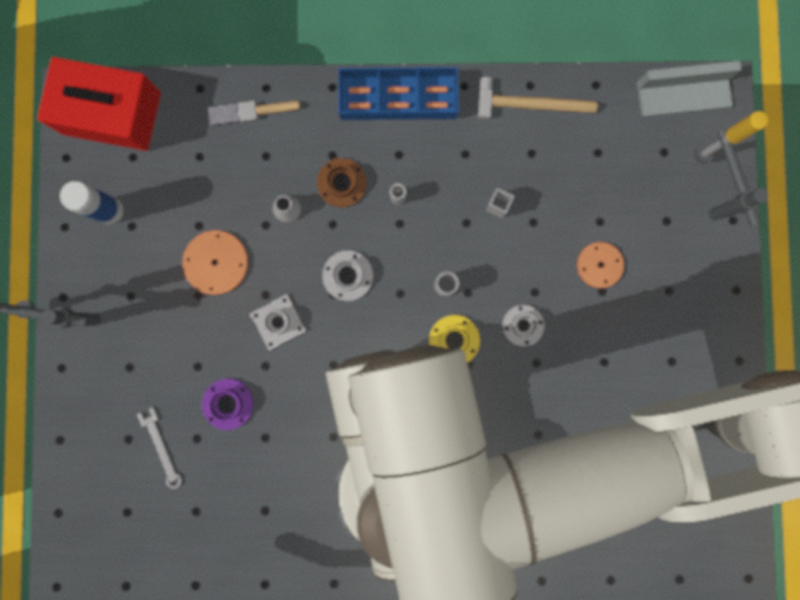

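View pics/side0.png

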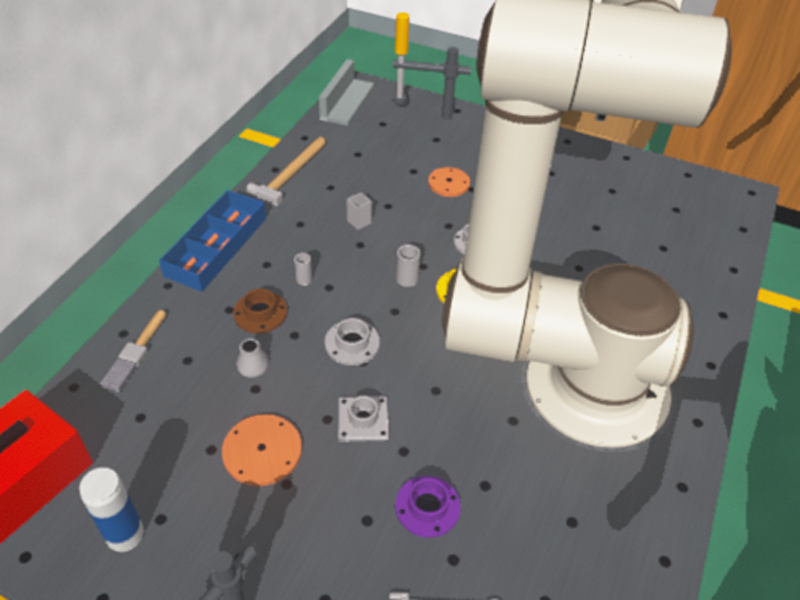

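Candidates for the large flange, in the 800x600 top view: grey round (347,275), brown (341,182), purple (228,404), yellow (455,340), and the square-based one (278,322). I choose the grey round one. The small flange is at (523,326) and the pipes are at (447,283) and (398,192). The plates are at (215,262) and (600,265). Next I'll measure by matching silhouettes and check with overlays.

```bash
cat > h.py <<'E'
import numpy as np, cv2
from scipy.spatial.transform import Rotation as R
from scipy.optimize import fsolve
from rig import monitor, vision
def cam(n):
    c=vision.get_calibration(n); f=192/np.tan(np.radians(c["vertical_fov"]/2))
    K=np.array([[f,0,c["cx"]],[0,f,c["cy"]],[0,0,1]]); A=R.from_rotvec(c["attitude"]).as_matrix()
    return K,A,np.array(c["origin"])
def proj(n,P):
    K,A,o=cam(n); q=(np.atleast_2d(P)-o)@A@K.T; return q[:,:2]/q[:,2:]
def back(n,uv,z):
    K,A,o=cam(n); d=A@np.linalg.solve(K,[uv[0],uv[1],1]); return (o+d*(z-o[2])/d[2])[:2]
T=np.linspace(0,2*np.pi,60,endpoint=False)
def circ(x,y,z,r): return np.c_[x+r*np.cos(T),y+r*np.sin(T),0*T+z]
def sil(n,x,y,cs):  # silhouette hull of stacked circles (z,r)
    return cv2.convexHull(proj(n,np.vstack([circ(x,y,z,r) for z,r in cs])).astype(np.float32))
def cen(c):
    m=cv2.moments(c); return np.array([m["m10"],m["m01"]])/m["m00"],m["m00"]
OBJ={"plate_large":[(0,70),(12,70)],"plate_small":[(0,50),(12,50)],
"flange_large":[(0,55),(10,55),(40,34)],"flange_small":[(0,45),(10,45),(40,27)],
"pipe_large":[(0,24),(80,24)],"pipe_small":[(0,17),(65,17)]}
S=4
def measure(n,img,name,uv,z0=0):
    """uv rough pixel; returns xy, area ratio"""
    cs=[(z+z0,r) for z,r in OBJ[name]]
    g=cv2.GaussianBlur(img,(0,0),.7); g=cv2.resize(g,None,fx=S,fy=S,interpolation=cv2.INTER_CUBIC).astype(int)
    if "plate" in name: m=(g[:,:,0]-g[:,:,2]>50)
    else: m=(g.max(2)>THR)&(g.max(2)-g.min(2)<40)
    m=cv2.morphologyEx(m.astype(np.uint8),cv2.MORPH_OPEN,np.ones((5,5)))
    C,_=cv2.findContours(m,cv2.RETR_EXTERNAL,cv2.CHAIN_APPROX_NONE)
    C=[c for c in C if cv2.pointPolygonTest(cv2.convexHull(c),(float(uv[0]*S),float(uv[1]*S)),False)>=0]
    if not C: return None
    c=cv2.convexHull(max(C,key=cv2.contourArea)).astype(np.float32)
    c=(c-1.5)/S; p,a=cen(c)
    s=fsolve(lambda q:cen(sil(n,*q,cs))[0]-p,back(n,uv,20+z0),epsfcn=1e-4)
    return s,a/cen(sil(n,*s,cs))[1],c
THR=105
E
python3 - <<'E'
from h import *
k=512/800
px={"top":{"plate_large":(215,255),"plate_small":(600,258),"flange_large":(347,275),"flange_small":(523,326),"pipe_large":(447,283),"pipe_small":(398,192)},
"side":{"plate_large":(262,440),"plate_small":(449,185),"flange_large":(352,340),"pipe_large":(407,265),"pipe_small":(303,270)}}
tiles=[]
for n in px:
    im=vision.camera(n); big=cv2.resize(im,None,fx=4,fy=4,interpolation=cv2.INTER_CUBIC)[:,:,::-1].copy()
    for o,(u,v) in px[n].items():
        r=measure(n,im,o,(u*k,v*k))
        if r is None: print(n,o,None);continue
        print(n,o,r[0].round(1),round(r[1],3))
        cv2.polylines(big,[(r[2]*4+1.5).astype(int)],True,(0,0,255),1)
        cv2.polylines(big,[(sil(n,*r[0],OBJ[o])*4+1.5).astype(int)],True,(0,255,0),1)
        x,y=int(u*k*4),int(v*k*4); t=big[max(0,y-130):y+130,x-130:x+130]; tiles.append(cv2.resize(t,(200,200)))
tiles+= [tiles[0]*0]*(12-len(tiles))
cv2.imwrite("pics/fit.png",np.vstack([np.hstack(tiles[i:i+4]) for i in (0,4,8)]))
E
```

```text
top plate_large [501.9 406.9] 1.008
top plate_small [ 488.1 -439.1] 1.009
top flange_large [469.9 118.7] 1.091
top flange_small [ 359.5 -265.3] 0.995
top pipe_large [447.5 -96.3] 1.106
top pipe_small [647.6   6.1] 1.026
side plate_large [502.8 403.8] 1.011
side plate_small [ 488.8 -442.5] 1.04
side flange_large [471.2 114.6] 1.129
side pipe_large [447.2 -99.1] 1.17
side pipe_small [645.7   2.4] 1.211
```

View pics/fit.png

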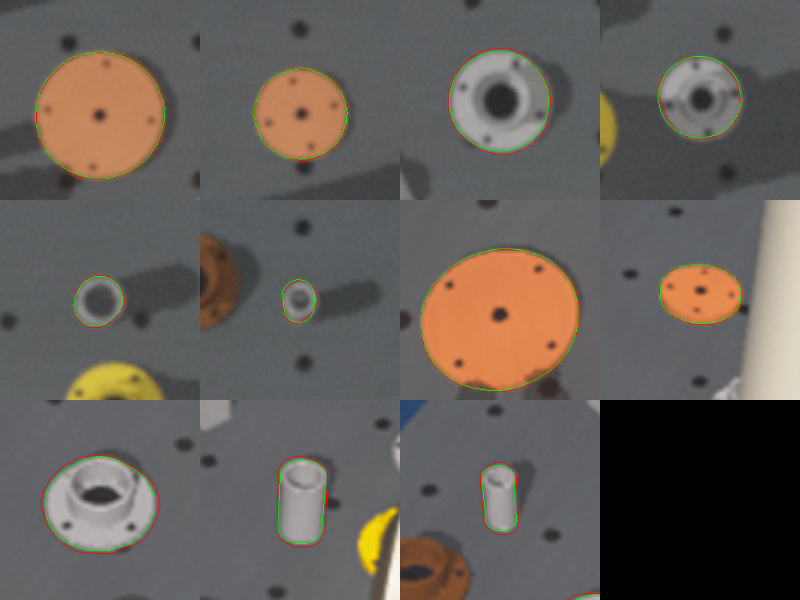

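Both cameras' overlays fit well and agree to about 1 mm in x and 3–4 mm in y, so I use the means. The grey round flange is the chosen one, confirmed in the crop. The small flange goes first. I turn the tool so its x is world x and the jaws lie along world y.

Emit:
drive_tool(rows=[[0, 0, 0, 0, 0, 6.7], [0, 0, 0, 0, 0, 6.7], [0, 0, 0, 0, 0, 6.7], [1.9, -3.2, 0, 0, 0, 0], [1.9, -3.2, 0, 0, 0, 0], [1.9, -3.2, 0, 0, 0, 0], [1.9, -3.2, 0, 0, 0, 0], [1.9, -3.2, 0, 0, 0, 0]], hand=-1, grip_force=70)

```text
time_s: 0.87
position: [292.6, -378.6, 195.3]
ee_rot: [-3.141, 0.002, 0.0]
contact_force: [1.0, -1.0, 0.3]
width: 85.5
```

Emit:
drive_tool(rows=[[1.7, -2.8, 0, 0, 0, 0], [1.7, -2.8, 0, 0, 0, 0], [1.7, -2.8, 0, 0, 0, 0], [1.7, -2.8, 0, 0, 0, 0], [0, 0, 3, 0, 0, 0], [0, 0, 3, 0, 0, 0], [0, 0, 3, 0, 0, 0], [0, 0, 2, 0, 0, 0]])

```text
time_s: 1.53
position: [359.7, -267.2, 83.0]
ee_rot: [-3.14, 0.0, 0.002]
contact_force: [0.7, 0.7, 0.5]
width: 85.7
```

Emit:
drive_tool(rows=[[0, 0, 2, 0, 0, 0], [0, 0, 2, 0, 0, 0], [0, 0, 1.5, 0, 0, 0], [0, 0, 0.9, 0, 0, 0], [0, 0, 0.4, 0, 0, 0], [0, 0, 0, 0, 0, 0], [0, 0, 0, 0, 0, 0], [0, 0, 0, 0, 0, 0]])

```text
time_s: 2.2
position: [360.7, -268.7, 18.4]
ee_rot: [3.141, -0.002, 0.001]
contact_force: [-0.8, -0.2, 0.2]
width: 85.1
```

Run:
```python
from h import *
t=[]
for n in("side","top"):
    u=proj(n,[360,-267,30])[0]; im=vision.camera(n); print(n,u)
    x,y=map(int,u); c=im[max(0,y-45):y+45,max(0,x-50):x+50]; t.append(cv2.resize(c,(400,360),interpolation=cv2.INTER_CUBIC))
cv2.imwrite("pics/a1.png",np.hstack(t)[:,:,::-1])
```

```text
side [302.66399402 149.30264482]
top [335.76181643 206.88955652]
```

View pics/a1.png

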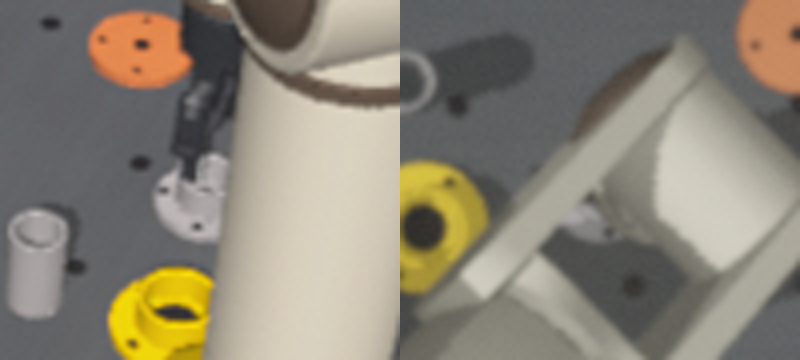

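Emit:
drive_tool(rows=[[0, 0, 0.2, 0, 0, 0], [0, 0, 0.2, 0, 0, 0], [0, 0, 0.2, 0, 0, 0], [0, 0, 0.1, 0, 0, 0], [0, 0, 0, 0, 0, 0], [0, 0, 0, 0, 0, 0], [0, 0, 0, 0, 0, 0], [0, 0, 0, 0, 0, 0]])

```text
time_s: 2.97
position: [360.3, -268.3, 10.6]
ee_rot: [-3.142, 0.002, -0.0]
contact_force: [0.3, 0.5, 0.4]
width: 85.4
```

Emit:
drive_tool(rows=[[0, 0, 0, 0, 0, 0], [0, 0, 0, 0, 0, 0], [0, 0, 0, 0, 0, 0], [0, 0, 0, 0, 0, 0], [0, 0, 0, 0, 0, 0], [0, 0, 0, 0, 0, 0], [0, 0, 0, 0, 0, 0], [0, 0, 0, 0, 0, 0]], hand=1)

```text
time_s: 3.63
position: [360.3, -268.3, 10.5]
ee_rot: [-3.141, 0.002, 0.0]
contact_force: [-0.6, -0.0, 0.3]
width: 0.2
```

Run:
```python
from h import *
t=[]
for n in("side","top"):
    P=[[360.3,-268.3,10.5],[360,-267,40],[360.3,-268.3,65]]; im=vision.camera(n); u=proj(n,P[1])[0]
    x,y=map(int,u); X,Y=x-50,max(0,y-45); c=cv2.resize(im[Y:y+45,X:x+50],(400,360),interpolation=cv2.INTER_CUBIC)
    for q,col in zip(proj(n,P),((255,0,0),(0,255,0),(0,0,255))): cv2.circle(c,((np.array(q)-[X,Y])*4+1.5).astype(int).tolist(),3,col,1)
    s=sil(n,360,-267,OBJ["flange_small"]); cv2.polylines(c,[((s-[X,Y])*4+1.5).astype(int)],True,(0,255,0),1)
    t.append(c)
cv2.imwrite("pics/a2.png",np.hstack(t)[:,:,::-1])
```

```text
(no output)
```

View pics/a2.png

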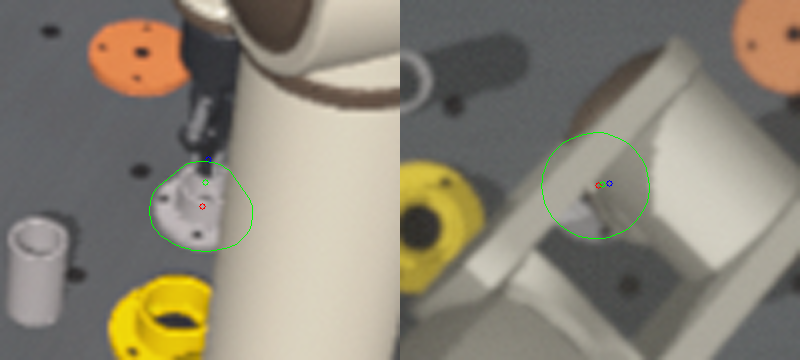

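Run:
```python
from h import *
n="side"; a=cv2.imread("pics/a1.png")[:,:400]; im=vision.camera(n)[:,:,::-1]
t=[]
for k,c in ((0,a[60:260,100:260]),(1,cv2.resize(im[104:194,252:352],(400,360),interpolation=cv2.INTER_CUBIC)[60:260,100:260])):
    c=cv2.resize(c,None,fx=2.5,fy=2.5,interpolation=cv2.INTER_CUBIC)
    P=[[360,-268+s*w,z] for s in(1,) for z in (18,31,60) for w in ((43,57) if k==0 else (0,))]+[[360,-240,40],[360,-294,40],[333,-267,40],[387,-267,40]]
    for i,q in enumerate(proj(n,P)): cv2.circle(c,(((q-[252,104])*4-[100,60])*2.5).astype(int).tolist(),3,(0,255,0) if i>=len(P)-4 else (0,0,255),1)
    t.append(c)
cv2.imwrite("pics/a3.png",np.hstack(t)); print(monitor.state()["joint_pos"],monitor.state()["width"])
```

```text
[-8.11926847e-01  3.38336220e-02  1.95957521e+00  5.51396299e-05
  1.14821531e+00  7.59861301e-01] -0.061413941677654474
```

View pics/a3.png

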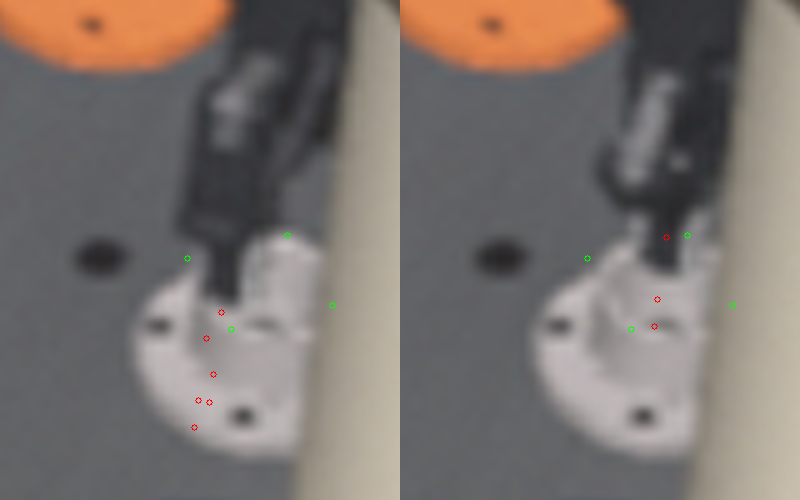

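The picture shows the shut tips at about z=45 in the side view (scene crop, pixel 660,270), with the disc untouched. The TCP reads 10.5, so the fingers closed above the hub. I'll get the true height by probing free bench at (450,-268).

Emit:
drive_tool(rows=[[0, 0, -2.5, 0, 0, 0], [0, 0, -2.5, 0, 0, 0], [3, 0, 0, 0, 0, 0], [3, 0, 0, 0, 0, 0], [3, 0, 0, 0, 0, 0], [0, 0, 2, 0, 0, 0], [0, 0, 2, 0, 0, 0], [0, 0, 1, 0, 0, 0]])

```text
time_s: 4.45
position: [449.8, -267.6, 8.3]
ee_rot: [-3.14, 0.001, 0.003]
contact_force: [0.1, -0.1, -0.8]
width: 0.2
```

Run:
```python
from h import *
t=[]
p=monitor.state()["position"];print(p)
for n in("side","top"):
    P=[p,p+[0,0,35],p+[0,0,70]]; im=vision.camera(n); u=proj(n,P[1])[0]
    x,y=map(int,u); X,Y=x-50,max(0,y-45); c=cv2.resize(im[Y:y+45,X:x+50],(400,360),interpolation=cv2.INTER_CUBIC)
    for q,col in zip(proj(n,P),((255,0,0),(0,255,0),(0,0,255))): cv2.circle(c,((np.array(q)-[X,Y])*4+1.5).astype(int).tolist(),3,col,1)
    t.append(c)
cv2.imwrite("pics/a4.png",np.hstack(t)[:,:,::-1])
```

```text
[ 449.82226623 -267.57317681    8.26873883]
```

View pics/a4.png

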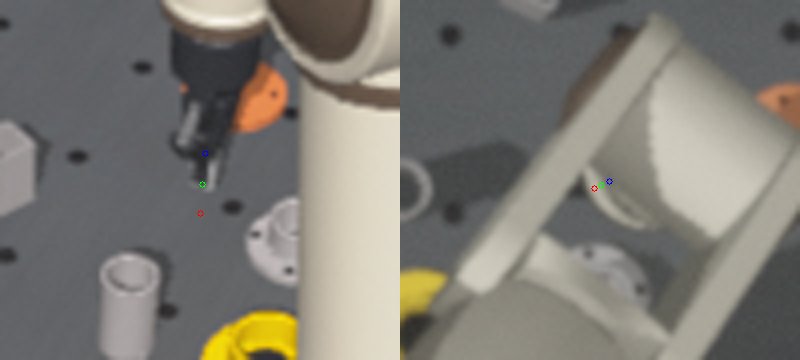

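Emit:
drive_tool(rows=[[0, 0, 0.7, 0, 0, 0], [0, 0, 0.7, 0, 0, 0], [0, 0, 0.4, 0, 0, 0], [0, 0, 0.2, 0, 0, 0], [0, 0, 0.2, 0, 0, 0], [0, 0, 0, 0, 0, 0], [0, 0, 0, 0, 0, 0], [0, 0, 0, 0, 0, 0]])

```text
time_s: 5.22
position: [450.4, -268.5, -11.2]
ee_rot: [3.141, -0.002, 0.0]
contact_force: [0.1, 0.4, 0.6]
width: -0.3
```

Emit:
drive_tool(rows=[[0, 0, 0.2, 0, 0, 0], [0, 0, 0.2, 0, 0, 0], [0, 0, 0.2, 0, 0, 0], [0, 0, 0.2, 0, 0, 0], [0, 0, 0, 0, 0, 0], [0, 0, 0, 0, 0, 0], [0, 0, 0, 0, 0, 0], [0, 0, 0, 0, 0, 0]])

```text
time_s: 5.88
position: [450.3, -268.4, -19.5]
ee_rot: [-3.142, 0.002, -0.0]
contact_force: [-0.4, 0.1, 0.6]
width: -0.0
```

Emit:
drive_tool(rows=[[0, 0, 0.15, 0, 0, 0], [0, 0, 0.15, 0, 0, 0], [0, 0, 0.15, 0, 0, 0], [0, 0, 0, 0, 0, 0], [0, 0, 0, 0, 0, 0], [0, 0, 0, 0, 0, 0], [0, 0, 0, 0, 0, 0], [0, 0, 0, 0, 0, 0]])

```text
time_s: 6.55
position: [450.3, -268.4, -24.0]
ee_rot: [-3.142, 0.002, -0.0]
contact_force: [-0.2, 0.1, 0.4]
width: 0.4
```

Emit:
drive_tool(rows=[[0, 0, 0.15, 0, 0, 0], [0, 0, 0.15, 0, 0, 0], [0, 0, 0.15, 0, 0, 0], [0, 0, 0, 0, 0, 0], [0, 0, 0, 0, 0, 0], [0, 0, 0, 0, 0, 0], [0, 0, 0, 0, 0, 0], [0, 0, 0, 0, 0, 0]])

```text
time_s: 7.22
position: [450.3, -268.4, -28.4]
ee_rot: [-3.142, 0.002, -0.0]
contact_force: [-0.0, -0.1, -0.5]
width: 0.1
```

Run:
```python
from h import *
t=[]
p=monitor.state()["position"];print(p)
n="side"
P=[[p[0],p[1],0]]; im=vision.camera(n); u=proj(n,P)[0]
x,y=map(int,u); X,Y=x-25,y-25; c=cv2.resize(im[Y:y+25,X:x+25],(400,400),interpolation=cv2.INTER_CUBIC)
for q in proj(n,P): cv2.circle(c,((np.array(q)-[X,Y])*8+3.5).astype(int).tolist(),3,(255,0,0),1)
cv2.imwrite("pics/a5.png",c[:,:,::-1])
```

```text
[ 450.34302357 -268.40012262  -28.44505052]
```

View pics/a5.png

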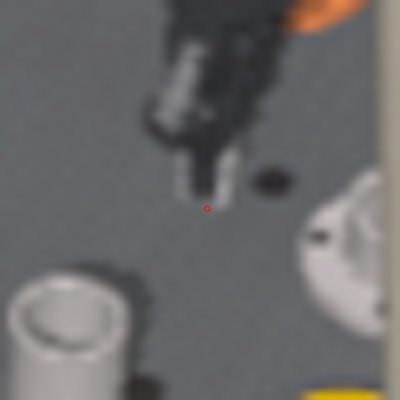

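Emit:
drive_tool(rows=[[0, 0, 0.1, 0, 0, 0], [0, 0, 0.1, 0, 0, 0], [0, 0, 0.1, 0, 0, 0], [0, 0, 0.1, 0, 0, 0], [0, 0, 0, 0, 0, 0], [0, 0, 0, 0, 0, 0], [0, 0, 0, 0, 0, 0], [0, 0, 0, 0, 0, 0]])

```text
time_s: 7.93
position: [450.3, -268.4, -32.5]
ee_rot: [-3.142, 0.002, -0.0]
contact_force: [0.5, 0.4, 0.5]
width: -0.2
```

Emit:
drive_tool(rows=[[0, 0, 0.1, 0, 0, 0], [0, 0, 0, 0, 0, 0], [0, 0, 0.1, 0, 0, 0], [0, 0, 0, 0, 0, 0], [0, 0, 0.1, 0, 0, 0], [0, 0, 0, 0, 0, 0], [0, 0, 0, 0, 0, 0], [0, 0, 0, 0, 0, 0]])

```text
time_s: 8.6
position: [450.3, -268.4, -35.5]
ee_rot: [-3.142, 0.002, -0.0]
contact_force: [-1.0, -1.6, 0.6]
width: 0.0
```

Emit:
drive_tool(rows=[[0, 0, 0.1, 0, 0, 0], [0, 0, 0, 0, 0, 0], [0, 0, 0.1, 0, 0, 0], [0, 0, 0, 0, 0, 0], [0, 0, 0, 0, 0, 0], [0, 0, 0, 0, 0, 0], [0, 0, 0, 0, 0, 0], [0, 0, 0, 0, 0, 0]])

```text
time_s: 9.27
position: [450.5, -268.5, -35.9]
ee_rot: [3.141, -0.001, 0.001]
contact_force: [-10.6, 7.2, 29.9]
width: 0.1
```

Contact at a reported z of about -35.5, with x and y right in the view. The true tip height is therefore the reading plus 35.5 mm. Going back to the small flange.

Emit:
drive_tool(rows=[[0, 0, -3, 0, 0, 0], [0, 0, -3, 0, 0, 0], [0, 0, -2.5, 0, 0, 0], [-3, 0, 0, 0, 0, 0], [-3, 0, 0, 0, 0, 0], [-3, 0, 0, 0, 0, 0], [0, 0, 0, 0, 0, 0], [0, 0, 0, 0, 0, 0]], hand=-1)

```text
time_s: 9.93
position: [359.6, -268.5, 47.9]
ee_rot: [3.141, -0.004, 0.001]
contact_force: [0.2, 0.4, -0.5]
width: 85.4
```

Emit:
drive_tool(rows=[[0, 0.1, 2, 0, 0, 0], [0, 0, 2, 0, 0, 0], [0, 0, 1.6, 0, 0, 0], [0, 0, 1, 0, 0, 0], [0, 0, 0.5, 0, 0, 0], [0, 0, 0.3, 0, 0, 0], [0, 0, 0, 0, 0, 0], [0, 0, 0, 0, 0, 0]])

```text
time_s: 10.6
position: [360.7, -269.6, -25.9]
ee_rot: [3.141, -0.001, 0.001]
contact_force: [0.3, -0.9, -0.9]
width: 85.6
```

Emit:
drive_tool(rows=[[0, 0, 0, 0, 0, 0], [0, 0, 0, 0, 0, 0], [0, 0, 0, 0, 0, 0], [0, 0, 0, 0, 0, 0], [0, 0, 0, 0, 0, 0], [0, 0, 0, 0, 0, 0], [0, 0, 0, 0, 0, 0], [0, 0, 0, 0, 0, 0]], hand=1)

```text
time_s: 11.27
position: [360.6, -269.5, -25.4]
ee_rot: [3.141, -0.002, 0.001]
contact_force: [-4.3, 4.4, 17.6]
width: 52.9
```

Gripped at 52.9 mm, across the hub. The tips touch the disc lightly. Now lift and carry to the small plate.

Emit:
drive_tool(rows=[[0, 0, -0.5, 0, 0, 0], [0, 0, -1.5, 0, 0, 0], [0, 0, -2.5, 0, 0, 0], [0, 0, -2.5, 0, 0, 0], [0, 0, -1, 0, 0, 0], [1.6, 2.1, 0, 0, 0, 0], [1.6, 2.1, 0, 0, 0, 0], [1.6, 2.1, 0, 0, 0, 0]])

```text
time_s: 11.93
position: [408.8, -333.1, 53.3]
ee_rot: [3.141, -0.001, 0.0]
contact_force: [0.6, 0.2, -4.4]
width: 52.8
```

Emit:
drive_tool(rows=[[1.6, 2.2, 0, 0, 0, 0], [1.6, 2.2, 0, 0, 0, 0], [1.6, 2.1, 0, 0, 0, 0], [1.6, 2.1, 0, 0, 0, 0], [1.6, 2.1, 0, 0, 0, 0], [0, 0, 0, 0, 0, 0], [0, 0, 0, 0, 0, 0], [0, 0, 0, 0, 0, 0]])

```text
time_s: 12.6
position: [487.6, -438.8, 52.4]
ee_rot: [-3.14, 0.002, 0.002]
contact_force: [0.3, 0.1, -4.1]
width: 52.6
```

Run:
```python
from h import *
p=monitor.state()["position"];print(p, monitor.state()["width"])
n="side"
im=vision.camera(n); u=proj(n,[488,-440,40])[0]
x,y=map(int,u); X,Y=x-35,y-45; c=cv2.resize(im[Y:y+30,X:x+35],None,fx=6,fy=6,interpolation=cv2.INTER_CUBIC)
s=sil(n,p[0],p[1],[(z+80,r) for z,r in OBJ["flange_small"]])
cv2.polylines(c,[((s-[X,Y])*6+2.5).astype(int)],True,(0,255,0),1)
cv2.imwrite("pics/a6.png",c[:,:,::-1])
```

```text
[ 487.60990044 -438.79573875   52.3768499 ] 52.58889992458358
```

View pics/a6.png

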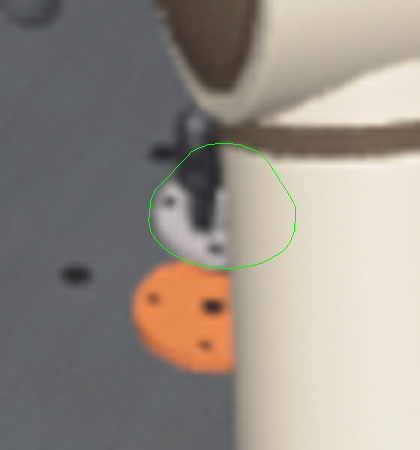

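Emit:
drive_tool(rows=[[0.1, 0.3, 0, 0, 0, 0], [0, 0, 1.6, 0, 0, 0], [0, 0, 2, 0, 0, 0], [0, 0, 1.5, 0, 0, 0], [0, 0, 0.8, 0, 0, 0], [0, 0, 0.3, 0, 0, 0], [0, 0, 0, 0, 0, 0], [0, 0, 0, 0, 0, 0]])

```text
time_s: 13.32
position: [489.4, -442.7, -7.6]
ee_rot: [3.141, -0.002, 0.001]
contact_force: [-0.4, -0.2, -4.2]
width: 52.5
```

Emit:
drive_tool(rows=[[0, 0, 0.1, 0, 0, 0], [0, 0, 0.1, 0, 0, 0], [0, 0, 0.1, 0, 0, 0], [0, 0, 0, 0, 0, 0], [0, 0, 0, 0, 0, 0], [0, 0, 0, 0, 0, 0], [0, 0, 0, 0, 0, 0], [0, 0, 0, 0, 0, 0]])

```text
time_s: 13.98
position: [489.1, -442.5, -11.5]
ee_rot: [-3.142, 0.002, -0.0]
contact_force: [0.1, -0.1, -4.1]
width: 52.6
```

Emit:
drive_tool(rows=[[0, 0, 0.1, 0, 0, 0], [0, 0, 0, 0, 0, 0], [0, 0, 0.1, 0, 0, 0], [0, 0, 0, 0, 0, 0], [0, 0, 0.1, 0, 0, 0], [0, 0, 0, 0, 0, 0], [0, 0, 0, 0, 0, 0], [0, 0, 0, 0, 0, 0]])

```text
time_s: 14.65
position: [489.2, -442.5, -13.4]
ee_rot: [3.141, -0.002, 0.001]
contact_force: [-6.6, 5.5, 11.8]
width: 52.6
```

Emit:
drive_tool(rows=[[0, 0, -0.1, 0, 0, 0], [0, 0, 0, 0, 0, 0], [0, 0, 0, 0, 0, 0], [0, 0, 0, 0, 0, 0], [0, 0, 0, 0, 0, 0], [0, 0, 0, 0, 0, 0], [0, 0, 0, 0, 0, 0], [0, 0, -1, 0, 0, 0]], hand=-1)

```text
time_s: 15.32
position: [488.4, -441.6, -5.1]
ee_rot: [-3.139, 0.002, 0.003]
contact_force: [0.2, 0.4, -1.0]
width: 85.5
```

Emit:
drive_tool(rows=[[0, 0, -2, 0, 0, 0], [0, 0, -3, 0, 0, 0], [0, 0, -3, 0, 0, 0], [0, 0, -2, 0, 0, 0], [-0.1, -3, 0, 0, 0, 0], [-0.1, -3.5, 0, 0, 0, 0], [-0.1, -3.5, 0, 0, 0, 0], [-0.1, -3.5, 0, 0, 0, 0]])

```text
time_s: 15.98
position: [484.9, -306.1, 97.3]
ee_rot: [3.141, -0.003, 0.001]
contact_force: [0.4, -0.0, 0.8]
width: 85.6
```

Emit:
drive_tool(rows=[[-0.1, -3.5, 0, 0, 0, 0], [-0.1, -3.5, 0, 0, 0, 0], [-0.1, -3.5, 0, 0, 0, 0], [-0.1, -3.5, 0, 0, 0, 0], [-0.1, -3.5, 0, 0, 0, 0], [-0.1, -3.5, 0, 0, 0, 0], [-0.1, -3.5, 0, 0, 0, 0], [-0.1, -3.5, 0, 0, 0, 0]])

```text
time_s: 16.65
position: [477.3, -25.8, 97.5]
ee_rot: [3.142, -0.002, 0.002]
contact_force: [0.5, -0.3, 0.4]
width: 85.1
```

Emit:
drive_tool(rows=[[-0.1, -3.5, 0, 0, 0, 0], [-0.1, -3.5, 0, 0, 0, 0], [-0.1, -3.2, 0, 0, 0, 0], [-0.1, -2, 0, 0, 0, 0], [-0.1, -2, 0, 0, 0, 0], [-0.1, 0, 0, 0, 0, 0], [0, 0, 0, 0, 0, 0], [0, 0, 0, 0, 0, 0]])

```text
time_s: 17.32
position: [471.8, 114.3, 97.0]
ee_rot: [3.142, -0.001, 0.001]
contact_force: [-0.4, -0.7, -0.2]
width: 85.7
```

Run:
```python
from h import *
n="top"; im=vision.camera(n)
for th in (105,90):
    import h; h.THR=th
    r=measure(n,im,"flange_small",proj(n,[489,-442,20])[0],12); print(th, r and (r[0],r[1]))
r=measure(n,im,"flange_large",proj(n,[470,117,20])[0]); print(r and r[:2])
```

```text
105 (array([ 485.70938924, -441.13218364]), 0.9965676758279783)
90 (array([374.71786795,  12.82675175]), 313.9904115066976)
(array([375.10955191,  12.95309857]), 213.5686082561923)
```

Small flange is on the plate within about 3 mm. Now the large flange.

Emit:
drive_tool(rows=[[0, 0, 2.5, 0, 0, 0], [0, 0, 2.5, 0, 0, 0], [0, 0, 2.5, 0, 0, 0], [0, 0, 2, 0, 0, 0], [0, 0, 1.2, 0, 0, 0], [0, 0, 0.8, 0, 0, 0], [0, 0, 0.6, 0, 0, 0], [0, 0, 0, 0, 0, 0]])

```text
time_s: 18.03
position: [471.6, 114.1, -25.0]
ee_rot: [3.142, -0.003, -0.001]
contact_force: [1.2, -0.6, -0.3]
width: 85.5
```

Emit:
drive_tool(rows=[[0, 0, 0, 0, 0, 0], [0, 0, 0, 0, 0, 0], [0, 0, 0, 0, 0, 0], [0, 0, 0, 0, 0, 0], [0, 0, 0, 0, 0, 0], [0, 0, 0, 0, 0, 0], [0, 0, 0, 0, 0, 0], [0, 0, 0, 0, 0, 0]], hand=1)

```text
time_s: 18.7
position: [472.4, 114.6, -22.9]
ee_rot: [-3.141, 0.001, -0.003]
contact_force: [-4.3, -1.1, 12.7]
width: 65.6
```

Emit:
drive_tool(rows=[[0, 0, -0.5, 0, 0, 0], [0, 0, -1.5, 0, 0, 0], [0, 0, -2.5, 0, 0, 0], [0, 0, -2.5, 0, 0, 0], [0, 0, -2, 0, 0, 0], [0.3, -2, 0, 0, 0, 0], [0.3, -2.5, 0, 0, 0, 0], [0.3, -2.5, 0, 0, 0, 0]])

```text
time_s: 19.37
position: [480.9, 185.2, 66.5]
ee_rot: [-3.141, 0.004, -0.002]
contact_force: [0.7, 0.3, -8.0]
width: 65.5
```

Emit:
drive_tool(rows=[[0.3, -3, 0, 0, 0, 0], [0.3, -3, 0, 0, 0, 0], [0.3, -3, 0, 0, 0, 0], [0.3, -3, 0, 0, 0, 0], [0.3, -3, 0, 0, 0, 0], [0.4, -3, 0, 0, 0, 0], [0.4, -2.5, 0, 0, 0, 0], [0, -1.4, 0, 0, 0, 0]])

```text
time_s: 20.03
position: [503.9, 406.1, 65.6]
ee_rot: [-3.141, -0.0, 0.0]
contact_force: [0.9, -0.4, -6.4]
width: 65.6
```

Emit:
drive_tool(rows=[[0, 0, 1.5, 0, 0, 0], [0, 0, 2, 0, 0, 0], [0, 0, 2, 0, 0, 0], [0, 0, 0.8, 0, 0, 0], [0, 0, 0, 0, 0, 0], [0, 0, 0, 0, 0, 0], [0, 0, 0, 0, 0, 0], [0, 0, 0, 0, 0, 0]])

```text
time_s: 20.7
position: [504.7, 403.9, 4.1]
ee_rot: [-3.14, 0.002, -0.003]
contact_force: [-0.3, 0.1, -6.6]
width: 65.3
```

Run:
```python
from h import *
p=monitor.state()["position"];print(p, monitor.state()["width"])
n="side"
im=vision.camera(n); u=proj(n,[502,404,30])[0]
x,y=map(int,u); X,Y=x-50,y-60; c=cv2.resize(im[Y:y+40,X:x+50],None,fx=5,fy=5,interpolation=cv2.INTER_CUBIC)
for s in (sil(n,p[0]-.8,p[1],[(z+p[2]+24,r) for z,r in OBJ["flange_large"]]), sil(n,502.8,403.8,OBJ["plate_large"])):
    cv2.polylines(c,[((s-[X,Y])*5+2).astype(int)],True,(0,255,0),1)
cv2.imwrite("pics/a7.png",c[:,:,::-1])
```

```text
[504.66120299 403.87670221   4.07319962] 65.30641523210393
```

View pics/a7.png

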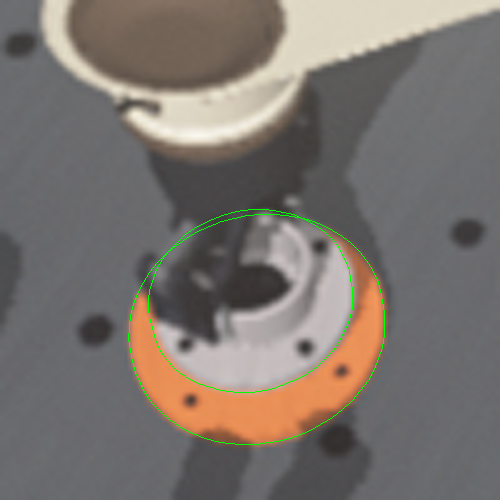

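Emit:
drive_tool(rows=[[-0.1, 0, 0.6, 0, 0, 0], [0, 0, 0.5, 0, 0, 0], [0, 0, 0.2, 0, 0, 0], [0, 0, 0, 0, 0, 0], [0, 0, 0.1, 0, 0, 0], [0, 0, 0, 0, 0, 0], [0, 0, 0, 0, 0, 0], [0, 0, 0, 0, 0, 0]])

```text
time_s: 21.42
position: [502.9, 403.5, -10.8]
ee_rot: [-3.142, 0.002, 0.0]
contact_force: [-6.3, -3.8, 5.9]
width: 65.4
```

Emit:
drive_tool(rows=[[0, 0, -0.1, 0, 0, 0], [0, 0, 0, 0, 0, 0], [0, 0, 0, 0, 0, 0], [0, 0, 0, 0, 0, 0], [0, 0, 0, 0, 0, 0], [0, 0, 0, 0, 0, 0], [0, 0, -1, 0, 0, 0], [0, 0, -2, 0, 0, 0]], hand=-1)

```text
time_s: 22.08
position: [501.9, 402.8, 18.2]
ee_rot: [3.14, -0.002, -0.005]
contact_force: [-0.5, -0.4, 0.3]
width: 85.7
```

Emit:
drive_tool(rows=[[0, 0, -3, 0, 0, 0], [0, 0, -3, 0, 0, 0], [0, 0, -3, 0, 0, 0], [-0.4, 3, 0, 0, 0, 0], [-0.4, 3.3, 0, 0, 0, 0], [-0.4, 3.3, 0, 0, 0, 0], [-0.4, 3.3, 0, 0, 0, 0], [-0.4, 3.3, 0, 0, 0, 0]])

```text
time_s: 22.75
position: [482.4, 240.2, 110.4]
ee_rot: [-3.141, 0.001, -0.001]
contact_force: [1.2, -0.2, 0.3]
width: 85.6
```

Emit:
drive_tool(rows=[[-0.4, 3.3, 0, 0, 0, 0], [-0.4, 3.3, 0, 0, 0, 0], [-0.4, 3.3, 0, 0, 0, 0], [-0.4, 3.3, 0, 0, 0, 0], [-0.4, 3.3, 0, 0, 0, 0], [-0.4, 3.3, 0, 0, 0, 0], [-0.4, 3.3, 0, 0, 0, 0], [-0.4, 3.3, 0, 0, 0, 0]])

```text
time_s: 23.42
position: [450.2, -23.9, 110.5]
ee_rot: [3.141, -0.001, 0.002]
contact_force: [1.2, -0.7, -0.6]
width: 85.4
```

Emit:
drive_tool(rows=[[-0.4, 3, 0, 0, 0, 0], [0, 2.5, 0, 0, 0, 0], [0, 2.2, 0, 0, 0, 0], [0, 0, 0, 0, 0, 0], [0, 0, 0, 0, 0, 0], [0, 0, 0, 0, 0, 0], [0, 0, 0, 0, 0, 0], [0, 0, 0, 0, 0, 0]])

```text
time_s: 24.08
position: [446.5, -98.6, 109.7]
ee_rot: [-3.141, -0.0, -0.0]
contact_force: [-0.4, 0.5, 0.4]
width: 85.5
```

Run:
```python
from h import *
n="top"; im=vision.camera(n)
for n in ("top","side"):
  im=vision.camera(n)
  r=measure(n,im,"flange_large",proj(n,[502,404,20])[0],12); print(n,r and r[:2])
  r=measure(n,im,"pipe_large",proj(n,[447,-99,40])[0]); print(n,r and r[:2])
```

```text
top (array([501.03707902, 404.03465761]), 0.9668448502851849)
top (array([118.14011696,  89.52365681]), 154.50111937794034)
side (array([ 529.79110203, -104.87016633]), 229.66150421643107)
side (array([520.12228323, -84.58808271]), 431.9653914736254)
```

Emit:
drive_tool(rows=[[0, 0, 2.5, 0, 0, 0], [0, 0, 2.5, 0, 0, 0], [0, 0, 2.5, 0, 0, 0], [0, 0, 1.8, 0, 0, 0], [0, 0, 0.9, 0, 0, 0], [0, 0, 0.4, 0, 0, 0], [0, 0, 0, 0, 0, 0], [0, 0, 0, 0, 0, 0]])

```text
time_s: 24.9
position: [447.0, -99.5, 4.4]
ee_rot: [3.141, -0.001, 0.002]
contact_force: [-0.2, 0.4, -0.6]
width: 85.5
```

Emit:
drive_tool(rows=[[0, 0, 0, 0, 0, 0], [0, 0, 0, 0, 0, 0], [0, 0, 0, 0, 0, 0], [0, 0, 0, 0, 0, 0], [0, 0, 0, 0, 0, 0], [0, 0, 0, 0, 0, 0], [0, 0, 0, 0, 0, 0], [0, 0, 0, 0, 0, 0]], hand=1)

```text
time_s: 25.57
position: [446.9, -99.6, 4.3]
ee_rot: [3.141, -0.002, 0.002]
contact_force: [-1.3, 0.6, 9.3]
width: 46.4
```

Emit:
drive_tool(rows=[[0, 0, -0.5, 0, 0, 0], [0, 0, -1.5, 0, 0, 0], [0, 0, -2.5, 0, 0, 0], [0, 0, -2.5, 0, 0, 0], [0, 0, -2.5, 0, 0, 0], [0, 0, -1.5, 0, 0, 0], [0.3, -2, 0, 0, 0, 0], [0.3, -2.7, 0, 0, 0, 0]])

```text
time_s: 26.23
position: [452.9, -53.2, 114.8]
ee_rot: [3.141, -0.006, 0.003]
contact_force: [1.0, 0.6, -2.9]
width: 46.2
```

Emit:
drive_tool(rows=[[0.3, -3, 0, 0, 0, 0], [0.3, -3, 0, 0, 0, 0], [0.3, -3, 0, 0, 0, 0], [0.3, -3, 0, 0, 0, 0], [0.3, -3, 0, 0, 0, 0], [0.3, -3, 0, 0, 0, 0], [0.3, -3, 0, 0, 0, 0], [0.3, -3, 0, 0, 0, 0]])

```text
time_s: 26.9
position: [476.4, 189.1, 113.7]
ee_rot: [-3.142, 0.001, 0.0]
contact_force: [0.9, -0.9, -3.3]
width: 46.2
```

Emit:
drive_tool(rows=[[0.3, -3, 0, 0, 0, 0], [0.3, -3, 0, 0, 0, 0], [0.3, -3, 0, 0, 0, 0], [0.3, -3, 0, 0, 0, 0], [0.3, -3, 0, 0, 0, 0], [0.3, -3, 0, 0, 0, 0], [0.4, -2.5, 0, 0, 0, 0], [0.3, -1, 0, 0, 0, 0]])

```text
time_s: 27.57
position: [501.5, 405.4, 113.3]
ee_rot: [-3.141, -0.001, 0.001]
contact_force: [0.3, 0.7, -3.7]
width: 46.2
```

Emit:
drive_tool(rows=[[0, 0, 0, 0, 0, 0], [0, 0, 0, 0, 0, 0], [0, 0, 0, 0, 0, 0], [0, 0, 0, 0, 0, 0], [0, 0, 0, 0, 0, 0], [0, 0, 0, 0, 0, 0], [0, 0, 0, 0, 0, 0], [0, 0, 0, 0, 0, 0]])

```text
time_s: 28.23
position: [502.0, 402.3, 113.7]
ee_rot: [-3.141, 0.002, -0.0]
contact_force: [0.0, 0.5, -3.8]
width: 46.2
```

Emit:
drive_tool(rows=[[0, -0.05, 1.5, 0, 0, 0], [0, 0, 2, 0, 0, 0], [0, 0, 1.4, 0, 0, 0], [0, 0, 0, 0, 0, 0], [0, 0, 0, 0, 0, 0], [0, 0, 0, 0, 0, 0], [0, 0, 0, 0, 0, 0], [0, 0, 0, 0, 0, 0]])

```text
time_s: 28.9
position: [502.4, 403.3, 65.7]
ee_rot: [-3.141, 0.001, -0.002]
contact_force: [1.2, -0.2, -2.8]
width: 46.5
```

Run:
```python
from h import *
p=monitor.state()["position"];print(p, monitor.state()["width"])
n="side"
im=vision.camera(n); u=proj(n,[502,404,30])[0]
x,y=map(int,u); X,Y=x-50,y-60; c=cv2.resize(im[Y:y+40,X:x+50],None,fx=5,fy=5,interpolation=cv2.INTER_CUBIC)
hub=[(52,29)]
for s in (sil(n,p[0],p[1],[(z+p[2]-4.3,r) for z,r in OBJ["pipe_large"]]), sil(n,502.1,403.2,[(z+12,r) for z,r in OBJ["flange_large"]]),sil(n,502.1,403.2,hub),sil(n,502.8,403.8,OBJ["plate_large"])):
    cv2.polylines(c,[((s-[X,Y])*5+2).astype(int)],True,(0,255,0),1)
cv2.imwrite("pics/a8.png",c[:,:,::-1])
```

```text
[502.42345386 403.33819487  65.68544834] 46.49292419884311
```

View pics/a8.png

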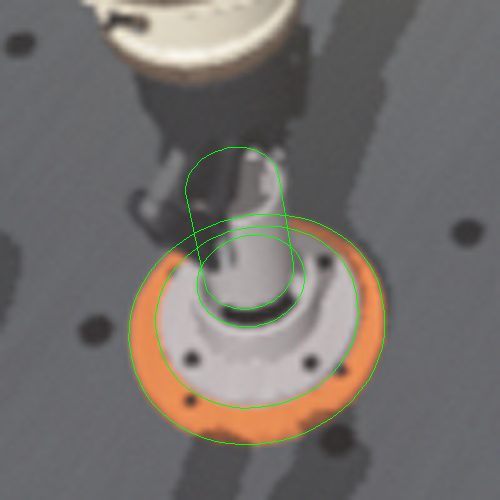

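The overlay shows the pipe's foot over the socket mouth (crop 248,280), concentric within 1–2 mm. Lowering it.

Emit:
drive_tool(rows=[[0, 0, 0.8, 0, 0, 0], [0, 0, 1, 0, 0, 0], [0, 0, 1, 0, 0, 0], [0, 0, 0.6, 0, 0, 0], [0, 0, 0.2, 0, 0, 0], [0, 0, 0.1, 0, 0, 0], [0, 0, 0, 0, 0, 0], [0, 0, 0, 0, 0, 0]])

```text
time_s: 29.62
position: [502.2, 403.2, 27.9]
ee_rot: [-3.141, 0.002, -0.001]
contact_force: [0.1, 0.6, -3.1]
width: 46.3
```

Emit:
drive_tool(rows=[[0, 0, 0.1, 0, 0, 0], [0, 0, 0, 0, 0, 0], [0, 0, 0.1, 0, 0, 0], [0, 0, 0, 0, 0, 0], [0, 0, 0, 0, 0, 0], [0, 0, 0, 0, 0, 0], [0, 0, 0, 0, 0, 0], [0, 0, 0, 0, 0, 0]])

```text
time_s: 30.28
position: [502.3, 403.2, 26.4]
ee_rot: [-3.141, 0.002, -0.001]
contact_force: [-2.3, -1.2, 5.7]
width: 46.1
```

Emit:
drive_tool(rows=[[0, 0, 0, 0, 0, 0], [0, 0, 0, 0, 0, 0], [0, 0, 0, 0, 0, 0], [0, 0, 0, 0, 0, 0], [0, 0, 0, 0, 0, 0], [0, 0, -1, 0, 0, 0], [0, 0, -2.5, 0, 0, 0], [0, 0, -3, 0, 0, 0]], hand=-1)

```text
time_s: 30.95
position: [501.1, 402.5, 90.3]
ee_rot: [3.14, -0.002, -0.004]
contact_force: [0.8, -0.5, 0.1]
width: 85.2
```

Emit:
drive_tool(rows=[[0, 0, -2.5, 0, 0, 0], [0.9, 2.5, 0, 0, 0, 0], [0.9, 2.5, 0, 0, 0, 0], [0.9, 2.5, 0, 0, 0, 0], [0.9, 2.5, 0, 0, 0, 0], [0.9, 2.5, 0, 0, 0, 0], [0.9, 2.5, 0, 0, 0, 0], [0.9, 2.5, 0, 0, 0, 0]])

```text
time_s: 31.62
position: [565.2, 226.8, 116.5]
ee_rot: [-3.141, 0.001, -0.001]
contact_force: [-0.0, -0.2, 0.3]
width: 85.1
```

Emit:
drive_tool(rows=[[0.9, 2.5, 0, 0, 0, 0], [0.9, 2.5, 0, 0, 0, 0], [0.9, 2.5, 0, 0, 0, 0], [0.9, 2.5, 0, 0, 0, 0], [0.9, 2.5, 0, 0, 0, 0], [0.9, 2.5, 0, 0, 0, 0], [0.9, 2.5, 0, 0, 0, 0], [0.9, 2.5, 0, 0, 0, 0]])

```text
time_s: 32.28
position: [637.0, 26.6, 116.5]
ee_rot: [-3.141, 0.002, -0.001]
contact_force: [0.5, 0.3, -1.1]
width: 85.5
```

Emit:
drive_tool(rows=[[0.8, 2.1, 0, 0, 0, 0], [0, 0.5, 0, 0, 0, 0], [0, 0, 0, 0, 0, 0], [0, 0, 0, 0, 0, 0], [0, 0, 0, 0, 0, 0], [0, 0, 0, 0, 0, 0], [0, 0, 0, 0, 0, 0], [0, 0, 0, 0, 0, 0]])

```text
time_s: 32.95
position: [644.5, 2.6, 115.7]
ee_rot: [-3.141, 0.0, -0.0]
contact_force: [-0.4, 0.0, 0.1]
width: 85.7
```

Run:
```python
from h import *
p=monitor.state()["position"];print(p)
t=[]
for n,P in (("side",[646,2,60]),("side",[502,403,40]),("top",[502,403,40])):
    im=vision.camera(n); u=proj(n,P)[0]
    x,y=map(int,u); X,Y=x-33,y-40; c=cv2.resize(im[Y:y+40,X:x+33],None,fx=4,fy=4,interpolation=cv2.INTER_CUBIC)
    for s in (sil(n,645.7,2.2,OBJ["pipe_small"]),sil(n,502.1,403.2,[(z+12,r) for z,r in OBJ["flange_large"]]),sil(n,502.2,403.2,[(z+22,r) for z,r in OBJ["pipe_large"]])):
        cv2.polylines(c,[((s-[X,Y])*4+1.5).astype(int)],True,(0,255,0),1)
    t.append(c)
cv2.imwrite("pics/a9.png",np.hstack(t)[:,:,::-1])
```

```text
[644.50154239   2.60007783 115.69038383]
```

View pics/a9.png

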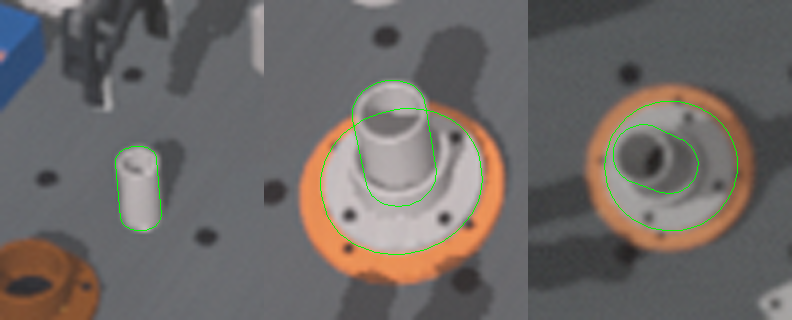

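The large pipe stands in its socket, with its top at (642,155) in the top crop and fully down. Now the small pipe.

Emit:
drive_tool(rows=[[0.1, 0, 2.7, 0, 0, 0], [0, 0, 2.8, 0, 0, 0], [0, 0, 2.5, 0, 0, 0], [0, 0, 1.8, 0, 0, 0], [0, 0, 1.2, 0, 0, 0], [0, 0, 0.7, 0, 0, 0], [0, 0, 0, 0, 0, 0], [0, 0, 0, 0, 0, 0]])

```text
time_s: 33.77
position: [646.0, 1.9, -0.7]
ee_rot: [-3.142, 0.002, -0.001]
contact_force: [0.2, 1.3, -0.2]
width: 85.2
```

Emit:
drive_tool(rows=[[0, 0, 0, 0, 0, 0], [0, 0, 0, 0, 0, 0], [0, 0, 0, 0, 0, 0], [0, 0, 0, 0, 0, 0], [0, 0, 0, 0, 0, 0], [0, 0, 0, 0, 0, 0], [0, 0, 0, 0, 0, 0], [0, 0, 0, 0, 0, 0]], hand=1)

```text
time_s: 34.43
position: [646.0, 1.8, -0.6]
ee_rot: [3.141, -0.002, 0.002]
contact_force: [-1.5, -1.0, 6.2]
width: 33.0
```

Emit:
drive_tool(rows=[[0, 0, -0.5, 0, 0, 0], [0, 0, -1.5, 0, 0, 0], [0, 0, -2.5, 0, 0, 0], [0, 0, -2.5, 0, 0, 0], [0, 0, -2.5, 0, 0, 0], [0, 0, -1.5, 0, 0, 0], [-0.6, 1.5, 0, 0, 0, 0], [-0.9, 2.4, 0, 0, 0, 0]])

```text
time_s: 35.1
position: [630.9, -36.2, 109.4]
ee_rot: [-3.141, -0.002, -0.003]
contact_force: [1.3, -0.3, -2.4]
width: 32.6
```

Emit:
drive_tool(rows=[[-0.9, 2.5, 0, 0, 0, 0], [-0.9, 2.5, 0, 0, 0, 0], [-0.9, 2.5, 0, 0, 0, 0], [-0.9, 2.5, 0, 0, 0, 0], [-0.9, 2.5, 0, 0, 0, 0], [-0.9, 2.5, 0, 0, 0, 0], [-0.9, 2.5, 0, 0, 0, 0], [-0.9, 2.5, 0, 0, 0, 0]])

```text
time_s: 35.77
position: [557.1, -238.4, 108.0]
ee_rot: [-3.141, 0.002, 0.001]
contact_force: [0.9, -1.2, -2.7]
width: 32.7
```

Emit:
drive_tool(rows=[[-0.9, 2.5, 0, 0, 0, 0], [-0.9, 2.5, 0, 0, 0, 0], [-0.9, 2.5, 0, 0, 0, 0], [-0.9, 2.5, 0, 0, 0, 0], [-0.9, 2.5, 0, 0, 0, 0], [-0.9, 2.5, 0, 0, 0, 0], [-0.9, 2.5, 0, 0, 0, 0], [-0.7, 2, 0, 0, 0, 0]])

```text
time_s: 36.43
position: [486.5, -433.7, 107.9]
ee_rot: [-3.141, 0.003, 0.001]
contact_force: [0.5, -0.7, -2.3]
width: 33.3
```

Emit:
drive_tool(rows=[[0, 1, 0, 0, 0, 0], [0, 0, 1, 0, 0, 0], [0, 0, 2, 0, 0, 0], [0, 0, 1, 0, 0, 0], [0, 0, 0, 0, 0, 0], [0, 0, 0, 0, 0, 0], [0, 0, 0, 0, 0, 0], [0, 0, 0, 0, 0, 0]])

```text
time_s: 37.1
position: [488.6, -441.9, 69.5]
ee_rot: [3.141, -0.001, 0.002]
contact_force: [0.5, -0.4, -1.2]
width: 32.6
```

Run:
```python
from h import *
s=monitor.state(); p=s["position"];print(p,s["width"])
n="side"
im=vision.camera(n); u=proj(n,[488,-442,40])[0]
x,y=map(int,u); X,Y=x-35,y-45; c=cv2.resize(im[Y:y+30,X:x+35],None,fx=6,fy=6,interpolation=cv2.INTER_CUBIC)
for s in (sil(n,p[0],p[1],[(z+p[2]+.6,r) for z,r in OBJ["pipe_small"]]), sil(n,488.7,-442.3,[(z+12,r) for z,r in OBJ["flange_small"]]),sil(n,488.7,-442.3,[(52,22)])):
    cv2.polylines(c,[((s-[X,Y])*6+2.5).astype(int)],True,(0,255,0),1)
cv2.imwrite("pics/a10.png",c[:,:,::-1])
```

```text
[ 488.64047413 -441.94172727   69.52802363] 32.62548790916164
```

View pics/a10.png

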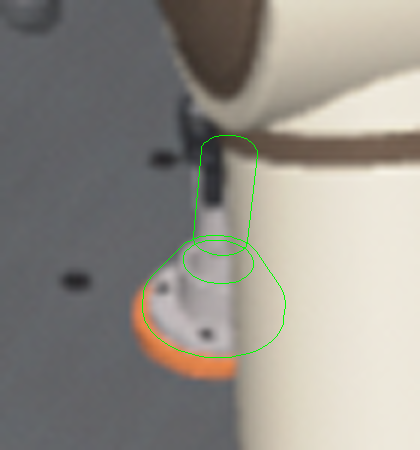

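Both views put the small flange about 2 mm toward -x and -y of nominal. I'll shift the pipe by that and lower it.

Emit:
drive_tool(rows=[[-0.2, 0.15, 0.5, 0, 0, 0], [0, 0, 1, 0, 0, 0], [0, 0, 1, 0, 0, 0], [0, 0, 1, 0, 0, 0], [0, 0, 0.7, 0, 0, 0], [0, 0, 0.3, 0, 0, 0], [0, 0, 0, 0, 0, 0], [0, 0, 0, 0, 0, 0]])

```text
time_s: 37.82
position: [486.2, -443.5, 23.5]
ee_rot: [-3.141, 0.002, 0.0]
contact_force: [-0.3, 0.8, -2.2]
width: 32.8
```

Emit:
drive_tool(rows=[[0, 0, 0.1, 0, 0, 0], [0, 0, 0, 0, 0, 0], [0, 0, 0.1, 0, 0, 0], [0, 0, 0, 0, 0, 0], [0, 0, 0.1, 0, 0, 0], [0, 0, 0, 0, 0, 0], [0, 0, 0, 0, 0, 0], [0, 0, 0, 0, 0, 0]])

```text
time_s: 38.48
position: [486.4, -443.5, 21.3]
ee_rot: [3.141, -0.002, 0.001]
contact_force: [-1.5, 3.4, 6.4]
width: 32.7
```

Emit:
drive_tool(rows=[[0, 0, 0, 0, 0, 0], [0, 0, 0, 0, 0, 0], [0, 0, 0, 0, 0, 0], [0, 0, 0, 0, 0, 0], [0, 0, 0, 0, 0, 0], [0, 0, -1, 0, 0, 0], [0, 0, -2.5, 0, 0, 0], [0, 0, -3, 0, 0, 0]], hand=-1)

```text
time_s: 39.15
position: [485.5, -442.7, 85.2]
ee_rot: [-3.139, 0.002, 0.003]
contact_force: [0.4, -1.0, 0.4]
width: 85.5
```

Emit:
drive_tool(rows=[[0, 0, -3, 0, 0, 0], [0, 0, -3, 0, 0, 0], [0, -3, 0, 0, 0, 0], [0, -3.5, 0, 0, 0, 0], [0, -3.5, 0, 0, 0, 0], [0, -3.5, 0, 0, 0, 0], [0, -3.5, 0, 0, 0, 0], [0, -3.5, 0, 0, 0, 0]])

```text
time_s: 39.82
position: [486.0, -236.9, 146.4]
ee_rot: [3.141, -0.002, 0.001]
contact_force: [1.5, -0.1, 0.2]
width: 85.6
```

Emit:
drive_tool(rows=[[0, -3.5, 0, 0, 0, 0], [0, -3.5, 0, 0, 0, 0], [0, -3.5, 0, 0, 0, 0], [0, -3.5, 0, 0, 0, 0], [0, -3.5, 0, 0, 0, 0], [0, -3.5, 0, 0, 0, 0], [0, -3.5, 0, 0, 0, 0], [0, -3, 0, 0, 0, 0]])

```text
time_s: 40.48
position: [486.3, 38.6, 146.5]
ee_rot: [-3.141, 0.001, -0.002]
contact_force: [0.9, 0.6, -0.4]
width: 85.5
```

Run:
```python
from h import *
print(monitor.state()["position"])
t=[]
for n,P,F,L in (("side",[487,-443,40],"flange_small","pipe_small"),("top",[487,-443,40],"flange_small","pipe_small"),("top",[502,403,40],"flange_large","pipe_large"),("side",[502,403,40],"flange_large","pipe_large")):
    im=vision.camera(n); u=proj(n,P)[0]
    if F=="flange_large" or n=="top":
        r=measure(n,im,F.replace("flange","plate"),u); print(n,F,"plate",r and r[:2])
    x,y=map(int,u); X,Y=x-33,max(0,y-40); c=cv2.resize(im[Y:Y+80,X:x+33],None,fx=3,fy=3,interpolation=cv2.INTER_CUBIC)
    t.append(c)
cv2.imwrite("pics/a11.png",np.hstack(t)[:,:,::-1])
cv2.imwrite("pics/a12.png",cv2.resize(vision.camera("top")[:,:,::-1],(800,600)))
```

```text
[486.30744387  38.64785954 146.54562912]
top flange_small plate None
top flange_large plate (array([501.936142  , 407.44440222]), 0.9997562634561776)
side flange_large plate (array([501.91970994, 405.17546638]), 0.9871219033434618)
```

View pics/a11.png

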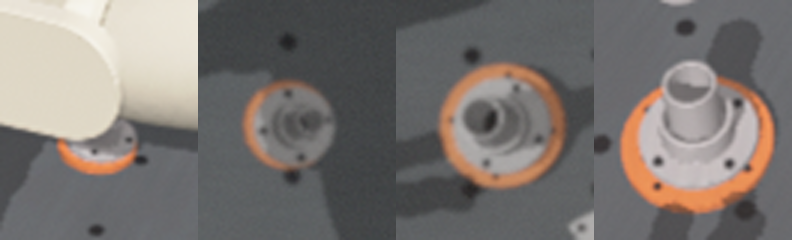

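View pics/a12.png

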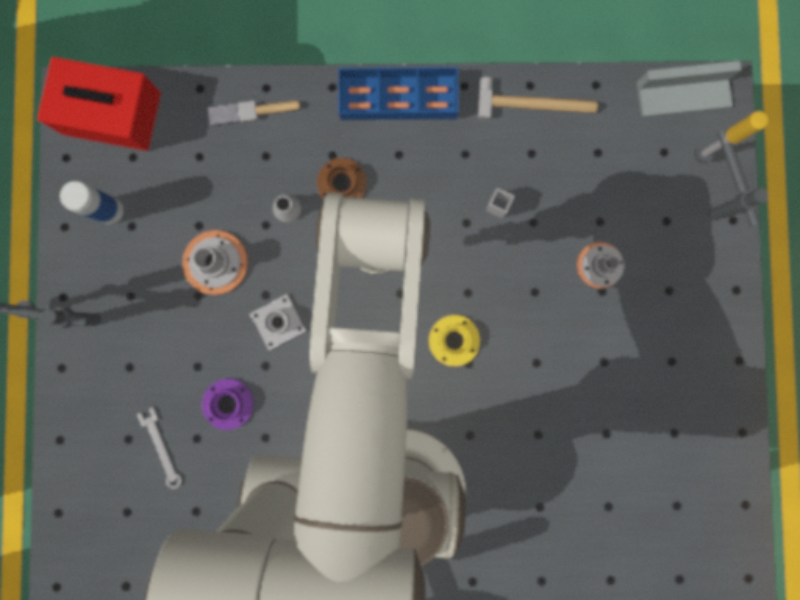

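The large set looks right. The small flange looks shifted toward -y but lies in the arm's shadow, so I'll move the arm aside and measure it.

Emit:
drive_tool(rows=[[0, -3, 0, 0, 0, 0], [0, -3, 0, 0, 0, 0], [0, -3, 0, 0, 0, 0], [0, -3, 0, 0, 0, 0], [0, -3, 0, 0, 0, 0], [0, -2, 0, 0, 0, 0], [0, 0, 0, 0, 0, 0], [0, 0, 0, 0, 0, 0]])

```text
time_s: 41.4
position: [487.0, 206.2, 145.6]
ee_rot: [3.141, -0.001, -0.0]
contact_force: [-0.9, -1.2, 0.0]
width: 85.3
```

Run:
```python
import h
from h import *
print(monitor.state()["position"])
t=[]
C={"top":((488.1,-439.1),(501.9,406.9)),"side":((488.8,-442.5),(502.8,403.8))}
for n in C:
  im=vision.camera(n)
  for i,sz in enumerate(("small","large")):
    x0,y0=C[n][i]; u=proj(n,[x0,y0,20])[0]
    for th in (80,95,105):
        h.THR=th; r=measure(n,im,"flange_"+sz,u,12); print(n,sz,th,r and (r[0].round(1),r[1].round(2)))
    pr=np.array(im).astype(int)
    x,y=map(int,u); X,Y=x-33,max(0,y-40); c=cv2.resize(im[Y:Y+80,X:x+33],None,fx=6,fy=6,interpolation=cv2.INTER_CUBIC)
    for cs,col in ((OBJ["plate_"+sz],(0,0,255)),([(z+12,r) for z,r in OBJ["flange_"+sz]],(0,255,0)),([(z+22,r) for z,r in OBJ["pipe_"+sz]],(255,0,255))):
        cv2.polylines(c,[((sil(n,x0,y0,cs)-[X,Y])*6+2.5).astype(int)],True,col,1)
    t.append(cv2.resize(c,(396,300) if 0 else (330,400))[80:350])
cv2.imwrite("pics/a13.png",np.vstack([np.hstack(t[:2]),np.hstack(t[2:])])[:,:,::-1])
```

```text
[487.04725545 206.23666872 145.55246963]Traceback (most recent call last):
  File "<stdin>", line 11, in <module>
AttributeError: 'float' object has no attribute 'round'
```

Run:
```python
import h
from h import *
t=[]
C={"top":((488.1,-439.1),(501.9,406.9)),"side":((488.8,-442.5),(502.8,403.8))}
for n in C:
  im=vision.camera(n)
  for i,sz in enumerate(("small","large")):
    x0,y0=C[n][i]; u=proj(n,[x0,y0,20])[0]
    for th in (80,95,105):
        h.THR=th; r=measure(n,im,"flange_"+sz,u,12); print(n,sz,th,r and (r[0].round(1),round(float(r[1]),2)))
    x,y=map(int,u); X,Y=x-33,max(0,y-40); c=cv2.resize(im[Y:Y+80,X:x+33],None,fx=6,fy=6,interpolation=cv2.INTER_CUBIC)
    for cs,col in ((OBJ["plate_"+sz],(0,0,255)),([(z+12,r) for z,r in OBJ["flange_"+sz]],(0,255,0)),([(z+22,r) for z,r in OBJ["pipe_"+sz]],(255,0,255))):
        cv2.polylines(c,[((sil(n,x0,y0,cs)-[X,Y])*6+2.5).astype(int)],True,col,1)
    t.append(cv2.resize(c,(330,400))[80:350])
cv2.imwrite("pics/a13.png",np.vstack([np.hstack(t[:2]),np.hstack(t[2:])])[:,:,::-1])
```

```text
top small 80 (array([385.7,  33.6]), 324.11)
top small 95 (array([382.8,  70.9]), 253.27)
top small 105 (array([ 507.8, -437.7]), 0.44)
top large 80 (array([385.7,  33.5]), 217.13)
top large 95 (array([382.8,  70.9]), 169.76)
top large 105 (array([144.2, 239.7]), 43.76)
side small 80 (array([483.6,  -1.6]), 344.18)
side small 95 (array([483.6,  -1.6]), 344.18)
side small 105 (array([323.7,  42. ]), 239.77)
side large 80 (array([484.3,  -2.9]), 242.4)
side large 95 (array([484.3,  -2.9]), 242.4)
side large 105 (array([324.2,  40.7]), 167.87)
```

View pics/a13.png

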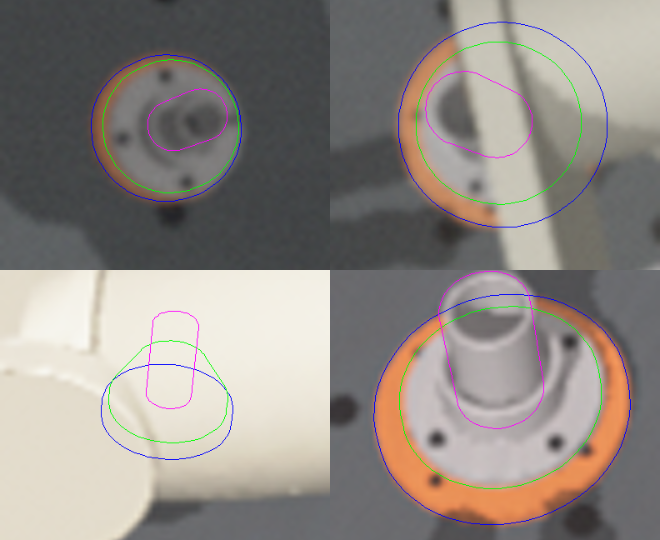

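Both sets match their overlays within about 3 mm. The small pipe's mouth at (208,120) is where a seated pipe's should be. The arm is clear, so I'm handing in.

```bash
python3 -c "
from rig import workorder,monitor
print(abs(monitor.state()['qvel']).max()); print(workorder.sign_off())"
```

```text
0.0042642329713369655
the job is handed in; nothing more can be done
None
```

I've handed in the job: both flanges sit on their copper plates, hubs up, and each pipe stands in its socket. It took about 42 s of robot time. No verdict is reported, so these are my own last checks:

- **Large set:** the top camera put the flange about 3 mm off its plate centre. The overlays show the pipe upright in the socket, and contact came at the predicted height, so it is fully down.
- **Small set:** the flange is about 3 mm off its plate centre, measured before the pipe went in. The pipe seated at the predicted height, and the final top overlay agrees within about 3 mm.
- **Bystanders:** the square tube, square flange and reducer look unmoved in the top view after all the placing. I judged that by eye rather than measuring it.

What disagreed or failed:

- **Gripper height:** the first grasp closed above the small flange's hub, because the fingertips really sit about 35 mm higher than the reported height. I measured this by touching the bench and corrected for it afterwards.
- **Cameras:** the two differed by about 3–4 mm in y. I trusted the side camera, which matched the robot's own position.
- **Last numeric fit:** the final automatic measurement gave no usable values because of shadow and the arm blocking the view. The final check of the small set rests on the top-view overlay only.

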